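Put the bench kit back in its holders

ROBOT

A 6-joint arm with a two-finger parallel gripper is mounted at the origin on a cart in front of the work surface, level with it; the furniture and walls round the work are solid. World frame = base frame: x ahead of the robot, y to its left, z up, the work surface at z = 0. Lengths are in mm, angles in rad, forces in N, time in s.
With the tool pointing down it reaches from about 275 to 875 mm from the base axis. Payload 12.5 kg.
Tool frame: the origin (TCP) lies at the very end of the fingers, on their centre line; the grasp point (between the pads) lies 19 mm behind it; z points along the fingers, y is the line along which they close (so a half turn about z gives the same grasp; the last joint's range is limited). The gripper opens to 85 mm and grips with 20 to 120 N. Pads are 22 mm wide; open, the fingers measure 114 mm over their backs; the gripper's body (76 mm by 85 mm) begins 54 mm behind the grasp point. The pads swing forward as they close: fully open they stand 13 mm farther back than shut.
Start: joints at [1.156, 0.351, 1.652, -0, 1.139, -0.085], TCP at [178.088, 520.355, 231.29] pointing down, gripper open.
Joint ranges: [-2.75, 2.75], [-0.79, 2.1], [0.01, 2.65], [-1.57, 4.71], [0.07, 3.14], [-2.87, 2.87]. Speed limits (rad/s): [2.22, 2.22, 2.79, 3.14, 3.14, 3.14].

INTERFACE

Orientations are given as a 3x3 rotation matrix whose columns are the frame's x, y, z axes.
In Python, from rig import manip, imaging gives the robot as it stands. The module is installed in compiled form; this text tells all that it offers.
- The arm moves only by the tool play_rows, never from a script. Its argument "moves" is a list of rows, each a list of 5 numbers: the shift along the tool's x, y, z in m, then the turn about the tool's z in degrees, then the opening, from 0 (shut) to 1 (fully open). A call has 1 to 12 rows; each row shifts and turns the commanded pose from where the row before left it, along the tool's axes as they then stand; what a row does not reach is not made up. A row lasts 1/10 s, in which the tool goes at most 50 mm and 8.59 degrees, less where a joint would pass 70% of its speed; a pose out of reach is approached as far as the arm can. A call with a gripper value outside its range is refused whole. The fingers move at their own pace and stop on an object; "squeeze" is the grip in N (left out, the last holds). Time passes only in rows, so rows that do not move let the fingers close. It gives the time, the measured TCP pose, the force, the opening and the grip force at its end, in the units of the state.
- manip.sense(): the state, without advancing time (a new reading comes with each control period).
- imaging.snapshot(name): name is "side" or "top" or "wrist"; returns a dict with "pixels" (384x512x3 uint8, blue, green, red), "fx", "fy", "cx", "cy" (pixels), "pose" (4x4, takes a point from camera to world coordinates). Camera axes: x right, y down, z forward; pixel columns grow to the right and rows downward; lengths in mm; the calibration is good to about 2 mm. The wrist camera is an equidistant fisheye: a pixel r from the principal point sees the ray r / f radians off the axis. A picture is of the moment at which its call begins. There is no depth.
- manip.sign_off(): hands the job in; it is judged then, once.
The state is a dict: "clock": time; "joint_positions": joint angles; "qd": joint speeds; "joint_torque": joint torques, N m; "tcp_pos": TCP position; "ee_rot": TCP orientation; "ft_force": force on the tool from outside, world axes, zero at the start; "ft_torque": the same for the moment, N m; "grip_width": opening from 0.0 (shut) to 1.0 (fully open); "finger_force": force on a finger pad.
Only numpy, scipy, OpenCV 4.12 (cv2) and the standard library are available. Lean on these libraries where they do the work, as an engineer would, in place of code of your own. Each camera call takes 0.05 s, during which the arm holds its last target. There are 200 camera calls.

TASK

Tidy the measuring place: put the two glass beakers and the small dropper bottle each upright into the round holder of its own size (the largest holder for the bigger beaker, the middle one for the smaller beaker, the smallest for the dropper bottle), and lay the pen centred in the two saddles of the pen rest. Set them down gently, do not drop them, and leave the tape roll where it lies.

Things in the scene. Friction and masses are not known exactly. Their poses are not given: they have to be found in the camera images.
- big_beaker_mid (a point): The larger of two open clear glass beakers, loose, standing upright, about 0.06 kg: side 52 mm in diameter, rim 59 mm in diameter above 63 mm, 71 mm high. This point: its centre, 35 mm above its underside; z axis up.
- small_beaker_mid (a point): The smaller of two open clear glass beakers, loose, standing upright, about 0.05 kg: side 42 mm in diameter, rim 50 mm in diameter above 54 mm, 61 mm high. This point: its centre, 30 mm above its underside; z axis up.
- dropper_mid (a point): Small white dropper bottle with a red pointed cap, loose, standing upright, about 0.045 kg: body 31 mm in diameter up to 46 mm, narrower above (grip it by the body), 94 mm high in all. This point: its centre, 47 mm above its underside; z axis up.
- pen_mid (a point): Blue ball pen, loose, lying flat, 140 mm long, 10 mm wide, 11 mm high. This point: its centre, 5.5 mm above its underside; its y axis runs along the pen.
- large_holder_seat (a point): Fixed. White plastic ring holder, open above: flat floor 4 mm thick, wall 15 mm high in all, flaring outwards towards the rim. Inner diameter 64 mm at the floor, 72 mm at the rim, 80 mm over the outside of the rim. This point: centre of its floor, 4 mm above the worktop. For the larger beaker.
- medium_holder_seat (a point): Fixed. White plastic ring holder, open above: flat floor 4 mm thick, wall 15 mm high in all, flaring outwards towards the rim. Inner diameter 50 mm at the floor, 58 mm at the rim, 66 mm over the outside of the rim. This point: centre of its floor, 4 mm above the worktop. For the smaller beaker.
- small_holder_seat (a point): Fixed. White plastic ring holder, open above: flat floor 4 mm thick, wall 15 mm high in all, flaring outwards towards the rim. Inner diameter 40 mm at the floor, 48 mm at the rim, 56 mm over the outside of the rim. This point: centre of its floor, 4 mm above the worktop. For the dropper bottle.
- pen_rest_seat (a point): Fixed. White plastic pen rest: plate 40 x 110 x 4 mm with a saddle at each end (16 mm long, 76 mm clear between them). Saddle floors 10 mm above the worktop, 18 mm wide; side walls rise to 24 mm, leaning out to 30 mm apart. This point: middle of the rest, level with the saddle floors; y axis: the line along which the pen is to lie, either end first, standing out 15 mm at both ends.
- tape: Roll of white labelling tape, loose, lying flat, 62 mm in diameter, 18 mm high: a bystander, to be left where it is. Origin: centre of its underside.
Things that resemble listed ones, but are neither listed nor needed, are in the scene too. What is shaped like the part that bears small_beaker_mid but pink or purple is not meant. Leave any black or red look-alike of the part that bears big_beaker_mid alone.

How it is judged:
By the outcome, as a careful person would: the job done as asked, in the order asked, and still so for the second after the job is handed in, with the robot touching nothing.
It also fails if it takes over 112 s, if anything falls off the work surface, if the arm or the gripper's body presses on something with over 40 N, if the wrist force passes 120 N, or if a joint passes its speed limit or range.

## Working session

There is one attempt and no reset: what is moved stays moved. The work goes in short steps, Python scripts to look and compute and a tool call to move; the robot and the scene stay as the last step left them, time stands still between calls to the robot, and variables do not carry over. Pictures are saved under pics/ and viewed, at most 14 in all, crops included, and the job is handed in when it is done.

Besides the shell and the picture viewer there is one more tool, called after ">>>" as name([rows], argument=value, ...), one row to a line, values as JSON. play_rows: Moves the arm, as the interface text tells. Its arguments: {"type":"object","properties":{"moves":{"type":"array","items":{"type":"array","items":{"type":"number"}}},"squeeze":{"type":"number"}},"required":["moves"]}

```bash
mkdir -p pics
python3 - <<'E'
from rig import manip, imaging
import cv2,numpy as np,pickle
s=manip.sense();print(s['clock'],s['tcp_pos'],s['ee_rot'])
d={}
for n in("top","side","wrist"):
    d[n]=imaging.snapshot(n);cv2.imwrite(f"pics/{n}0.png",d[n]["pixels"]);print(n,[d[n][k] for k in("fx","fy","cx","cy")],np.round(d[n]["pose"],3).tolist())
pickle.dump(d,open("d0.pkl","wb"))
cv2.imwrite("pics/top0b.png",cv2.resize(d["top"]["pixels"],(800,600),interpolation=cv2.INTER_CUBIC))
cv2.imwrite("pics/side0b.png",cv2.resize(d["side"]["pixels"],(800,600),interpolation=cv2.INTER_CUBIC))
E
```

```text
0.0 [177.95883032 520.06613572 230.73428645] [[-9.46106843e-01  3.23854282e-01 -4.95649646e-04]
 [ 3.23854640e-01  9.46106228e-01 -1.08483821e-03]
 [ 1.17607717e-04 -1.18689130e-03 -9.99999289e-01]]
top [433.2091415090535, 433.2091415090535, 248.98027972943947, 191.3392211788957] [[0.011, -0.996, 0.086, 411.283], [-1.0, -0.011, -0.001, -31.919], [0.002, -0.086, -0.996, 1208.827], [0.0, 0.0, 0.0, 1.0]]
side [356.7505820643948, 356.7505820643948, 252.78292001429145, 194.0365392365173] [[0.924, -0.231, 0.305, 245.282], [-0.382, -0.539, 0.75, -696.934], [-0.009, -0.81, -0.587, 601.98], [0.0, 0.0, 0.0, 1.0]]
wrist [297.3186396354542, 297.3186396354542, 253.338352752607, 191.59153258443277] [[0.324, 0.9, 0.29, 103.38], [0.946, -0.308, -0.1, 546.284], [-0.001, 0.307, -0.952, 371.998], [0.0, 0.0, 0.0, 1.0]]
```

View pics/top0b.png

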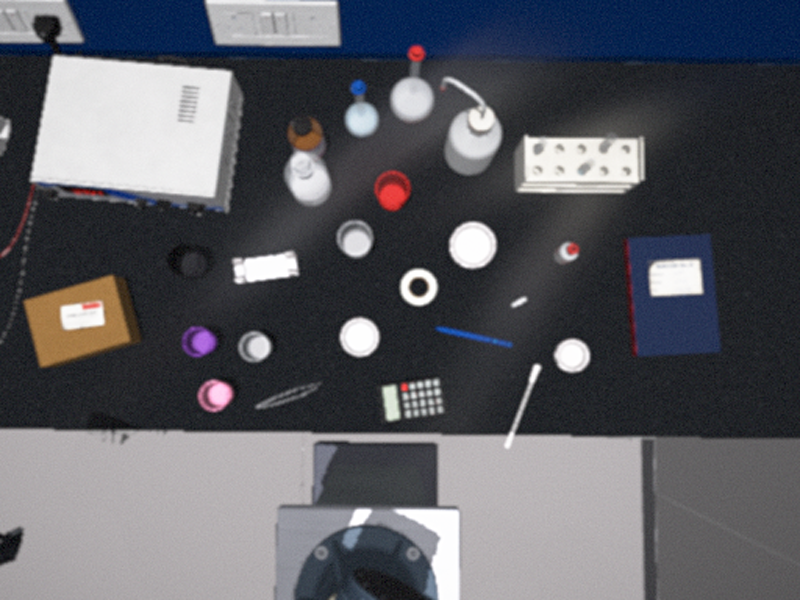

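View pics/side0b.png

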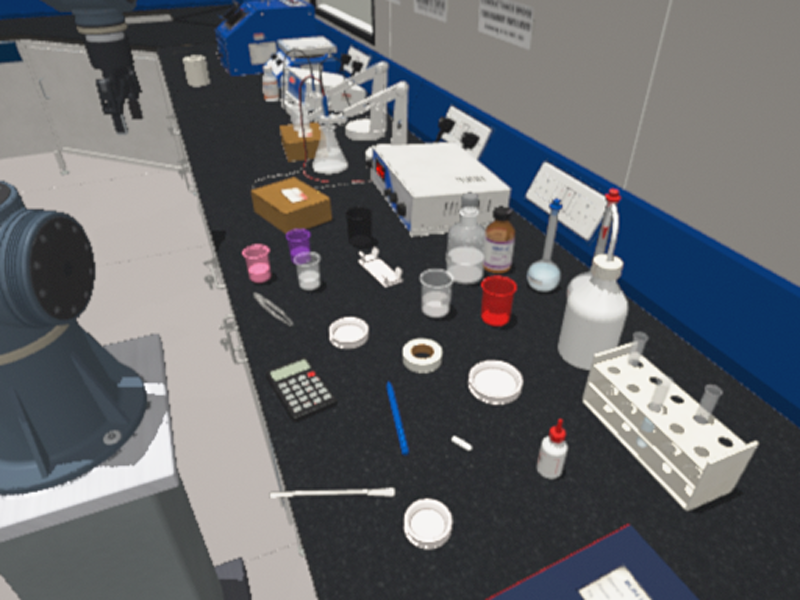

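Top view (800x600): clear beaker candidates for the big one are clear (355,238), red (392,190) and black (190,262), so the clear one is meant. For the small one they are clear (255,346), purple (199,341) and pink (215,395), so again the clear one. The holders are large (472,245), medium (359,337) and small (572,355). The dropper is at (568,252), the pen at (474,337), the pen rest at (265,267) and the tape at (418,287). The side view agrees.

```bash
cat > h.py <<'E'
import numpy as np,cv2
def ray(c,u,v,fish=False):
    x=np.array([(u-c["cx"])/c["fx"],(v-c["cy"])/c["fy"]])
    if fish:
        r=np.hypot(*x); d=np.array([*(x*np.sin(r)/max(r,1e-9)),np.cos(r)])
    else: d=np.array([*x,1.])
    P=np.array(c["pose"]); return P[:3,3],P[:3,:3]@d
def cast(c,u,v,z,fish=False):
    o,d=ray(c,u,v,fish); return (o+d*(z-o[2])/d[2])
def proj(c,p):
    P=np.array(c["pose"]); q=P[:3,:3].T@(np.array(p)-P[:3,3]); return np.array([c["fx"]*q[0]/q[2]+c["cx"],c["fy"]*q[1]/q[2]+c["cy"]])
def blobs(mask,seed,rad):
    """convex hull of the components near seed"""
    n,l,st,ce=cv2.connectedComponentsWithStats(mask.astype(np.uint8))
    m=np.zeros(mask.shape,np.uint8)
    for i in range(1,n):
        if np.hypot(*(ce[i]-seed))<rad and 8<st[i,4]<4000: m[l==i]=1
    cs,_=cv2.findContours(m,cv2.RETR_EXTERNAL,cv2.CHAIN_APPROX_NONE)
    return cv2.convexHull(np.vstack(cs)),m
E
python3 - <<'E'
from h import *
import pickle
d=pickle.load(open("d0.pkl","rb"));k=.64
g={n:d[n]["pixels"].astype(int) for n in d}
items={"large":((472,245),(496,382),15),"medium":((359,337),(349,332),15),"small":((572,355),(428,524),15),"tape":((418,287),(422,354),18)}
for n,(t,s,z) in items.items():
    for cam,p in(("top",t),("side",s)):
        c=d[cam];m=g[cam].min(2)>110
        h,_=blobs(m,np.array(p)*k,12); e=cv2.fitEllipse(h)
        (x,y),r=cv2.minEnclosingCircle(np.array([cast(c,*q[0],z)[:2] for q in h],np.float32))
        print(n,cam,"ell",np.round(e[0],1),np.round(e[1],1),"centre",np.round(cast(c,*e[0],z),1),"encl",round(x,1),round(y,1),"dia",round(2*r,1))
# pen
for cam,p in(("top",(474,337)),("side",(397,417))):
    c=d[cam];b=g[cam];m=(b[...,0]>110)&(b[...,0]>b[...,2]+50)
    h,_=blobs(m,np.array(p)*k,15); w=np.array([cast(c,*q[0],6)[:2] for q in h],np.float32)
    print("pen",cam,cv2.minAreaRect(w))
c=d["top"];h,_=blobs(g["top"].min(2)>90,np.array((265,267))*k,20)
print("rest",cv2.minAreaRect(np.array([cast(c,*q[0],14)[:2] for q in h],np.float32)))
# dropper red cap tip & body
for cam,p in(("top",(568,252)),("side",(555,450))):
    b=g[cam];red=(b[...,2]>110)&(b[...,2]>b[...,1]+60)
    h,_=blobs(red,np.array(p)*k,25 if cam=="side" else 12);h2,_=blobs(b.max(2)>100,np.array(p)*k,22)
    print("dropper",cam,"red bb",cv2.boundingRect(h),"all bb",cv2.boundingRect(h2))
def crop(im,cx,cy,r,s): return cv2.resize(im[int(cy-r):int(cy+r),int(cx-r):int(cx+r)],(s,s),interpolation=cv2.INTER_CUBIC)
T,S=d["top"]["pixels"],d["side"]["pixels"]
rows=[[crop(T,227,153,20,260),crop(T,163,222,20,260),crop(T,364,161,20,260)],[crop(S,279,188,26,260),crop(S,197,174,26,260),crop(S,353,288,26,260)]]
cv2.imwrite("pics/crops.png",np.vstack([np.hstack(r) for r in rows]))
E
```

```text
large top ell [302.1 156.5] [30.2 30.8] centre [ 614.  -180.5   15. ] encl 614.0 -180.7 dia 86.8
large side ell [316.3 244. ] [28.5 35.8] centre [ 610.7 -189.5   15. ] encl 611.6 -187.8 dia 96.0
medium top ell [229.7 215.3] [25.2 25.7] centre [447.9  18.7  15. ] encl 448.0 18.8 dia 70.9
medium side ell [222.5 212.5] [20.8 26.3] centre [445.7   9.   15. ] encl 445.7 10.4 dia 84.8
small top ell [365.8 227.2] [21.7 22.9] centre [ 419.5 -355.8   15. ] encl 419.5 -355.3 dia 64.0
small side ell [273.4 334.6] [31.5 32.9] centre [ 418.1 -362.9   15. ] encl 418.2 -361.8 dia 65.4
tape top ell [267.5 183.3] [24.  24.3] centre [537.5 -84.5  18. ] encl 537.5 -84.7 dia 67.9
tape side ell [269.7 226.8] [22.7 26.1] centre [534.1 -94.3  18. ] encl 535.0 -93.6 dia 83.3
pen top ((451.64459228515625, -184.58364868164062), (136.3308563232422, 10.253702163696289), 78.08880615234375)
pen side ((451.88397216796875, -185.55056762695312), (138.42425537109375, 9.444429397583008), 77.77849578857422)
rest ((570.5247802734375, 188.3746337890625), (48.37744140625, 117.12471008300781), 8.339637756347656)
dropper top red bb (363, 156, 8, 7) all bb (355, 155, 16, 14)
dropper side red bb (352, 268, 10, 16) all bb (344, 268, 20, 39)
```

View pics/crops.png

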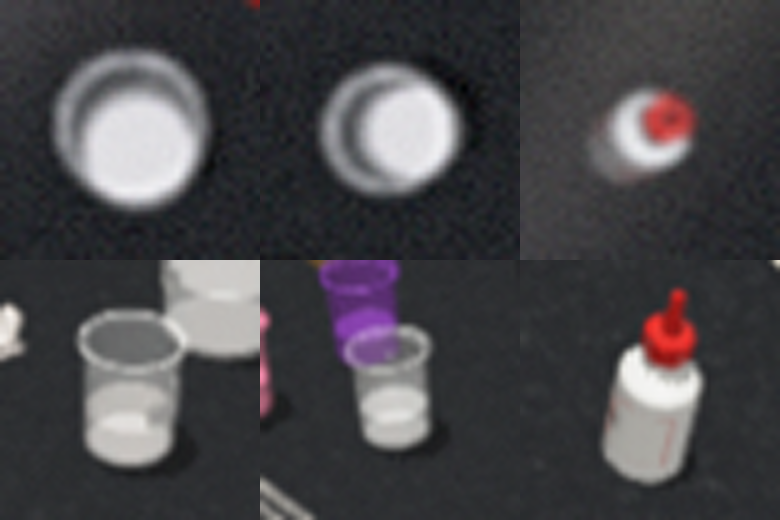

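The crops show all three targets are the plain clear or white items. The big beaker rim centre is about (227.2,152.5) in top and (279.4,178) in side. The small beaker rim is about (162.5,221.8) in top and (196.4,165.4) in side. The dropper cap tip is about (367.4,159) in top and (358.4,268.6) in side. The neighbouring beakers are red and purple.

```bash
cat >> h.py <<'E'
def tri(c1,p1,c2,p2):
    A=[];b=[]
    for c,p in((c1,p1),(c2,p2)):
        o,d=ray(c,*p);d=d/np.linalg.norm(d);M=np.eye(3)-np.outer(d,d);A.append(M);b.append(M@o)
    A=np.vstack(A);b=np.hstack(b);x,*_=np.linalg.lstsq(A,b,rcond=None);return x,np.linalg.norm(A@x-b)
def plan(target,yaw=None):
    """tool-frame shift (m) to target mm, tool turn (deg) so that tool y points to yaw deg (mod 180)"""
    from rig import manip
    s=manip.sense();R=np.array(s["ee_rot"]);p=np.array(s["tcp_pos"])
    y0=np.degrees(np.arctan2(R[1,1],R[0,1]));t=0
    if yaw is not None: t=-((yaw-y0+90)%180-90)
    a=np.radians(y0-t);Y=np.array([np.cos(a),np.sin(a),0]);Z=np.array([0,0,-1.]);X=np.cross(Y,Z)
    dw=np.array(target)-p
    print("t",round(s["clock"],2),"yaw",round(y0,1),"tcp",p.round(1),"turn",round(t,1),"shift now-axes",(R.T@dw/1000).round(4),"after turn",(np.array([X@dw,Y@dw,Z@dw])/1000).round(4),"F",np.round(s["ft_force"],1),"grip",round(float(s["grip_width"]),3),s["finger_force"])
E
python3 - <<'E'
from h import *
import pickle
d=pickle.load(open("d0.pkl","rb"));T,S=d["top"],d["side"]
for n,t,s,z,tb in(("big",(227.2,152.5),(279.4,178),71,(228.2,156.1)),("small",(162.5,221.8),(196.4,165.4),61,(166.1,222.3)),("tip",(367.4,159),(358.4,268.6),94,None)):
    print(n,cast(T,*t,z).round(1),cast(S,*s,z).round(1),*tri(T,t,S,s), cast(T,*tb,15).round(1) if tb else cast(S,352.4,302,0))
print(cast(T,364,161,46),cast(S,278.8,199,0))
plan([590,0,0],71)
E
```

```text
big [612.9  25.4  71. ] [615.4  22.2  71. ] [614.84317321  24.86068039  69.22384189] 2.4595521075940154 [612.7  25.3  15. ]
small [427.5 194.   61. ] [429.6 191.4  61. ] [428.78049426 193.94189324  59.64749836] 1.8396588016633155 [426.9 193.1  15. ]
tip [ 595.9 -340.7   94. ] [ 600.1 -345.7   94. ] [ 598.9395157  -343.04540863   91.28236321] 4.154486483967604 [ 600.75704761 -350.28177292    0.        ]
[ 598.24033541 -344.70789655   46.        ] [616.20582971  22.13457092   0.        ]
t 0.15 yaw 71.1 tcp [178.  520.1 230.9] turn 0.1 shift now-axes [-0.5583 -0.3584  0.2312] after turn [-0.5589 -0.3577  0.2309] F [0.  0.7 0.4] grip 1.001 0.0
```

>>> play_rows([
  [-0.02,-0.0115,0,0,1],
  [-0.04,-0.023,0,0,1],
  [-0.04,-0.023,0,0,1],
  [-0.04,-0.023,0,0,1],
  [-0.04,-0.023,0,0,1],
  [-0.04,-0.023,0,0,1],
  [-0.04,-0.023,0,0,1],
  [-0.04,-0.023,0,0,1],
  [-0.04,-0.023,0,0,1],
  [-0.04,-0.023,0,0,1],
  [-0.04,-0.023,0,0,1],
  [-0.04,-0.023,0,0,1],
], squeeze=25)

```text
clock: 1.35
tcp_pos: [528.6, 119.4, 231.2]
ee_rot: [[-0.946, 0.324, -0.0], [0.324, 0.946, 0.0], [0.0, -0.0, -1.0]]
ft_force: [0.3, 0.7, -0.2]
grip_width: 1.002
finger_force: 0.0
```

>>> play_rows([
  [-0.04,-0.023,0.01,0,1],
  [-0.04,-0.023,0.02,0,1],
  [-0.02,-0.012,0.02,0,1],
  [-0.01,-0.005,0.01,0,1],
  [0,0,0,0,1],
  [0,0,0,0,1],
])

```text
clock: 1.95
tcp_pos: [610.8, 27.1, 171.9]
ee_rot: [[-0.946, 0.323, -0.0], [0.323, 0.946, 0.0], [0.0, 0.0, -1.0]]
ft_force: [-0.1, -0.3, 0.8]
grip_width: 0.996
finger_force: 0.0
```

Run:
```python
from h import *
from rig import imaging
plan([614,24,150])
w=imaging.snapshot("wrist");cv2.imwrite("pics/w1.png",cv2.resize(w["pixels"],(800,600)))
import pickle;pickle.dump(w,open("w1.pkl","wb"))
```

```text
t 1.95 yaw 71.1 tcp [610.8  27.1 171.9] turn 0 shift now-axes [-0.004  -0.0019  0.0219] after turn [-0.004  -0.0019  0.0219] F [-0.1 -0.3  0.8] grip 0.996 0.0
```

View pics/w1.png

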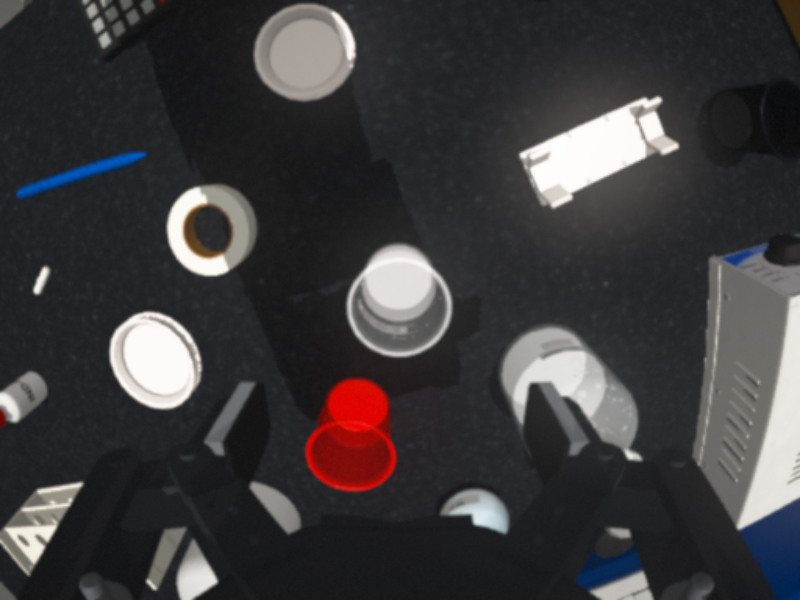

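The wrist view shows the big beaker rim at (399,306), the medium holder rim at (305,52) and the large holder rim at (155,360). The rest is at (600,152), the tape at (212,230) and the pen runs from (20,193) to (145,155). The clear bottle stands right of the beaker.

Run:
```python
from h import *
import pickle
w=pickle.load(open("w1.pkl","rb"));k=.64
print("big rim",cast(w,399*k,306*k,71,True).round(1),"base",cast(w,399*k,284*k,10,True).round(1))
g=w["pixels"].astype(int)
for n,p,z in(("large",(155,360),15),("medium",(305,52),15),("tape",(212,230),18)):
    h,_=blobs(g.min(2)>90,np.array(p)*k,12)
    q=np.array([cast(w,*x[0],z,True)[:2] for x in h],np.float32);print(n,cv2.minEnclosingCircle(q),cv2.fitEllipse(q))
h,_=blobs(g.min(2)>120,np.array((600,152))*k,25)
print("rest",cv2.minAreaRect(np.array([cast(w,*x[0],14,True)[:2] for x in h],np.float32)))
m=(g[...,0]>90)&(g[...,0]>g[...,2]+50);h,_=blobs(m,np.array((82,174))*k,15)
print("pen",cv2.minAreaRect(np.array([cast(w,*x[0],6,True)[:2] for x in h],np.float32)))
```

```text
big rim [614.2  28.2  71. ] base [619.  27.  10.]
large ((614.8547973632812, -175.32618713378906), 45.3808708190918) ((614.0162353515625, -175.91217041015625), (81.07599639892578, 91.24082946777344), 19.408039093017578)
medium ((450.79888916015625, 20.408397674560547), 33.91337585449219) ((450.8268737792969, 20.20184326171875), (65.20488739013672, 67.7926254272461), 118.08236694335938)
tape ((538.1817626953125, -81.58787536621094), 33.97509002685547) ((538.25537109375, -82.04236602783203), (62.9371223449707, 67.95653533935547), 2.8633458614349365)
rest ((571.3517456054688, 190.01699829101562), (44.00728988647461, 118.18926239013672), 8.311066627502441)
pen ((452.53680419921875, -182.4853057861328), (141.34158325195312, 9.627861976623535), 77.95842742919922)
```

>>> play_rows([
  [-0.004,0,0.01,0,1],
  [0,0,0.03,0,1],
  [0,0,0.03,0,1],
  [0,0,0.03,0,1],
  [0,0,0.025,0,1],
  [0,0,0.015,0,1],
  [0,0,0.01,0,1],
  [0,0,0,0,1],
  [0,0,0,0,0.8],
  [0,0,0,0,0.7],
  [0,0,0,0,0.6],
  [0,0,0,0,0.5],
])

```text
clock: 3.2
tcp_pos: [615.8, 25.1, 22.6]
ee_rot: [[-0.946, 0.324, 0.002], [0.324, 0.946, 0.0], [-0.002, 0.001, -1.0]]
ft_force: [-0.3, 2.7, 6.0]
grip_width: 0.608
finger_force: 25.0
```

>>> play_rows([
  [0,0,0,0,0.45],
  [0,0,0,0,0.45],
  [0,0,0,0,0.45],
  [0,0,0,0,0.45],
  [0,0,0,0,0.45],
  [0,0,0,0,0.45],
])

```text
clock: 3.8
tcp_pos: [615.8, 25.1, 22.6]
ee_rot: [[-0.946, 0.324, 0.002], [0.324, 0.946, 0.0], [-0.002, 0.001, -1.0]]
ft_force: [-0.2, 2.5, 6.5]
grip_width: 0.613
finger_force: 24.9
```

>>> play_rows([
  [0,0,-0.005,0,0.45],
  [0,0,-0.01,0,0.45],
  [0,0,-0.02,0,0.45],
  [0,0,-0.02,0,0.45],
  [0,0,-0.01,0,0.45],
  [-0.006,-0.018,0,0,0.45],
  [-0.01,-0.03,0,0,0.45],
  [-0.01,-0.03,0,0,0.45],
  [-0.01,-0.03,0,0,0.45],
  [-0.01,-0.03,0,0,0.45],
  [-0.01,-0.03,0,0,0.45],
  [-0.006,-0.016,0,0,0.45],
])

```text
clock: 5.0
tcp_pos: [613.6, -171.6, 86.5]
ee_rot: [[-0.946, 0.325, -0.0], [0.325, 0.946, -0.0], [0.0, -0.0, -1.0]]
ft_force: [-0.2, 0.2, -1.7]
grip_width: 0.606
finger_force: 26.1
```

>>> play_rows([
  [-0.003,-0.01,0,0,0.45],
  [0,0,0,0,0.45],
  [0,0,0,0,0.45],
])

```text
clock: 5.3
tcp_pos: [613.6, -178.8, 86.3]
ee_rot: [[-0.946, 0.323, -0.0], [0.323, 0.946, 0.0], [0.0, 0.0, -1.0]]
ft_force: [-0.6, 0.8, -0.5]
grip_width: 0.605
finger_force: 26.1
```

Run:
```python
from h import *
from rig import imaging
plan([614.5,-179.5,80])
P=[imaging.snapshot(n) for n in("wrist","side","top")]
import pickle;pickle.dump(P,open("p2.pkl","wb"))
f=lambda im,x,y,r:cv2.resize(im[y-r:y+r,x-r:x+r],(390,390),interpolation=cv2.INTER_CUBIC)
cv2.imwrite("pics/p2.png",np.hstack([cv2.resize(P[0]["pixels"],(390,390)),f(P[1]["pixels"],316,225,45)]))
```

```text
t 5.3 yaw 71.1 tcp [ 613.6 -178.8   86.3] turn 0 shift now-axes [-0.0011 -0.0004  0.0063] after turn [-0.0011 -0.0004  0.0063] F [-0.6  0.8 -0.5] grip 0.605 26.095476152258925
```

View pics/p2.png

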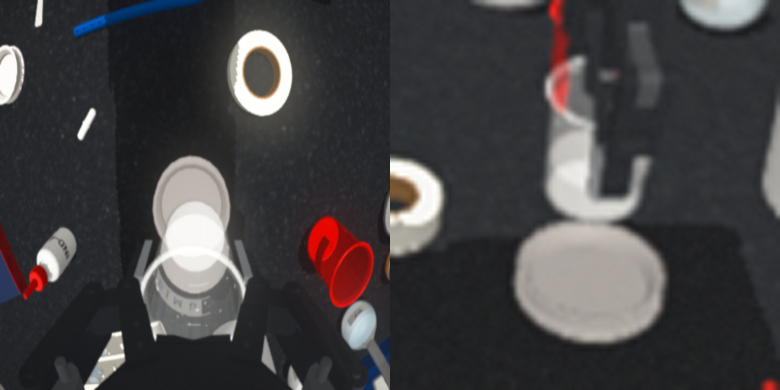

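>>> play_rows([
  [-0.001,-0.001,0.01,0,0.45],
  [0,0,0.02,0,0.45],
  [0,0,0.015,0,0.45],
  [0,0,0.006,0,0.45],
  [0,0,0.003,0,0.45],
  [0,0,0.002,0,0.45],
  [0,0,0.001,0,0.45],
  [0,0,0,0,0.45],
  [0,0,0,0,0.45],
])

```text
clock: 6.35
tcp_pos: [614.4, -181.1, 29.9]
ee_rot: [[-0.946, 0.324, 0.001], [0.324, 0.946, -0.0], [-0.001, 0.0, -1.0]]
ft_force: [0.6, 0.1, -0.7]
grip_width: 0.604
finger_force: 26.1
```

>>> play_rows([
  [0,0,0.001,0,0.45],
  [0,0,0.001,0,0.45],
  [0,0,0.0005,0,0.45],
  [0,0,0,0,0.45],
])

```text
clock: 6.75
tcp_pos: [614.2, -181.0, 26.8]
ee_rot: [[-0.946, 0.324, -0.0], [0.324, 0.946, 0.0], [0.0, 0.0, -1.0]]
ft_force: [-0.3, -0.1, -0.6]
grip_width: 0.609
finger_force: 26.1
```

>>> play_rows([
  [0,0,0.0005,0,0.45],
  [0,0,0.0005,0,0.45],
  [0,0,0,0,0.45],
])

```text
clock: 7.05
tcp_pos: [614.5, -181.1, 26.6]
ee_rot: [[-0.946, 0.324, 0.001], [0.324, 0.946, -0.0], [-0.001, 0.0, -1.0]]
ft_force: [-2.3, 0.8, 5.6]
grip_width: 0.607
finger_force: 25.5
```

>>> play_rows([
  [0,0,0,0,0.65],
  [0,0,0,0,0.7],
  [0,0,0,0,0.8],
  [0,0,0,0,1],
  [0,0,0,0,1],
  [0,0,0,0,1],
  [0,0,-0.005,0,1],
  [0,0,-0.02,0,1],
  [0,0,-0.04,0,1],
  [0,0,-0.04,0,1],
  [0,0,-0.03,0,1],
  [0,0,0,0,1],
])

```text
clock: 8.25
tcp_pos: [616.2, -181.8, 166.1]
ee_rot: [[-0.946, 0.324, 0.007], [0.324, 0.946, -0.003], [-0.008, -0.0, -1.0]]
ft_force: [0.9, 0.3, 0.1]
grip_width: 1.0
finger_force: 0.0
```

Run:
```python
from h import *
from rig import imaging
plan([428.5,193.5,160],30)
P=[imaging.snapshot(n) for n in("wrist","side")]
f=lambda im,x,y,r:cv2.resize(im[y-r:y+r,x-r:x+r],(390,390),interpolation=cv2.INTER_CUBIC)
cv2.imwrite("pics/p3.png",np.hstack([cv2.resize(P[0]["pixels"],(390,390)),f(P[1]["pixels"],316,225,45)]))
```

```text
t 8.25 yaw 71.1 tcp [ 616.2 -181.8  166.1] turn 41.1 shift now-axes [0.2991 0.2943 0.0037] after turn [0.4188 0.0251 0.0061] F [0.9 0.3 0.1] grip 1.0 0.0
```

View pics/p3.png

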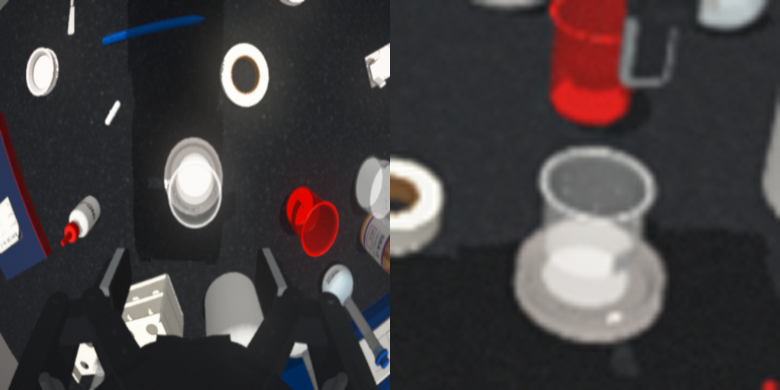

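The big beaker stands upright inside the large holder. The wrist view shows the beaker at (193,190) with the holder ring around it, and the side view agrees.

>>> play_rows([
  [0.015,0.015,0,0,1],
  [0.03,0.03,0,0,1],
  [0.03,0.03,0,0,1],
  [0.03,0.03,0,0,1],
  [0.03,0.03,0,0,1],
  [0.03,0.03,0,0,1],
  [0.03,0.03,0,0,1],
  [0.03,0.03,0,0,1],
  [0.03,0.03,0,0,1],
  [0.03,0.03,0,0,1],
  [0.014,0.009,0,0,1],
  [0,0,0,8,1],
])

```text
clock: 9.55
tcp_pos: [424.4, 195.4, 159.6]
ee_rot: [[-0.893, 0.451, -0.003], [0.451, 0.893, -0.001], [0.002, -0.002, -1.0]]
ft_force: [-0.1, 0.2, 0.5]
grip_width: 0.998
finger_force: 0.0
```

>>> play_rows([
  [0,0,0,8,1],
  [0,0,0,8,1],
  [0,0,0,8,1],
  [0,0,0,8,1],
  [0,0,0,0,1],
  [0,0,0,0,1],
])

```text
clock: 10.15
tcp_pos: [426.1, 193.8, 160.1]
ee_rot: [[-0.52, 0.854, -0.002], [0.854, 0.52, -0.001], [0.0, -0.002, -1.0]]
ft_force: [0.2, 0.1, 0.2]
grip_width: 0.997
finger_force: 0.0
```

Run:
```python
from h import *
from rig import imaging
plan([428.5,193.5,16])
w=imaging.snapshot("wrist");cv2.imwrite("pics/w4.png",cv2.resize(w["pixels"],(800,600)))
import pickle;pickle.dump(w,open("w4.pkl","wb"))
```

```text
t 10.15 yaw 31.3 tcp [426.1 193.8 160.1] turn 0 shift now-axes [-0.0015  0.0022  0.1441] after turn [-0.0015  0.0019  0.1441] F [0.2 0.1 0.2] grip 0.997 0.0
```

View pics/w4.png

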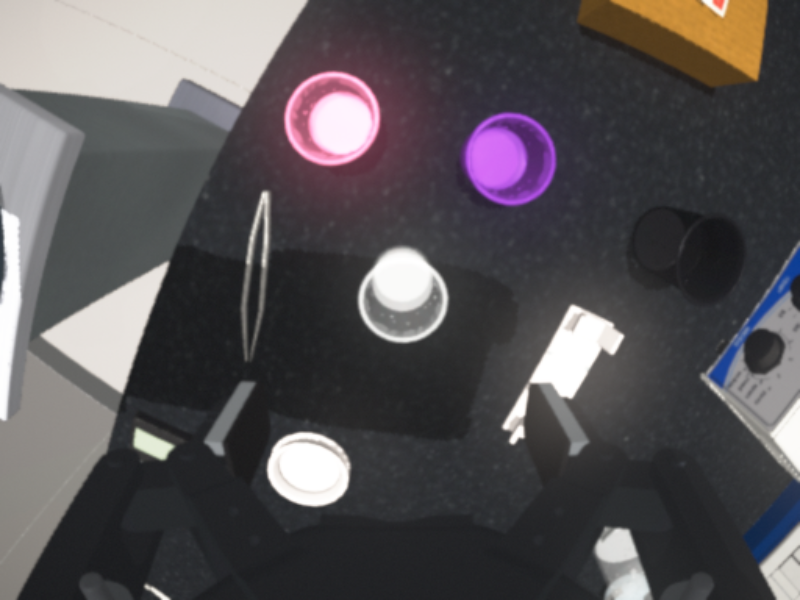

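The wrist view has the clear small beaker rim at (403,298), with purple at (510,158) and pink at (332,118) well clear of the fingers.

Run:
```python
from h import *
import pickle
w=pickle.load(open("w4.pkl","rb"));k=.64
p=cast(w,403*k,298*k,61,True);print(p.round(1),cast(w,403*k,280*k,12,True).round(1))
g=w["pixels"].astype(int)
h,_=blobs(g.min(2)>120,np.array((308,468))*k,12);q=np.array([cast(w,*x[0],15,True)[:2] for x in h],np.float32);print("medium",cv2.fitEllipse(q))
h,_=blobs(g.min(2)>120,np.array((565,372))*k,25);print("rest",cv2.minAreaRect(np.array([cast(w,*x[0],14,True)[:2] for x in h],np.float32)))
plan([p[0],p[1],16])
```

```text
[428.1 198.   61. ] [430.4 195.4  12. ]
medium ((447.38153076171875, 25.117860794067383), (67.38215637207031, 78.23628997802734), 15.194308280944824)
rest ((582.0308837890625, 190.2603759765625), (76.01396179199219, 117.59976959228516), 8.549564361572266)
t 10.2 yaw 31.3 tcp [426.2 193.8 160.3] turn 0 shift now-axes [0.0025 0.0039 0.1443] after turn [0.0026 0.0038 0.1443] F [-0.4 -0.5 -0.2] grip 1.0 0.0
```

>>> play_rows([
  [0,0.0026,0.01,0,1],
  [0,0,0.03,0,1],
  [0,0,0.03,0,1],
  [0,0,0.03,0,1],
  [0,0,0.02,0,1],
  [0,0,0.014,0,1],
  [0,0,0.01,0,1],
  [0,0,0,0,0.8],
  [0,0,0,0,0.65],
  [0,0,0,0,0.55],
  [0,0,0,0,0.45],
  [0,0,0,0,0.35],
])

```text
clock: 11.4
tcp_pos: [429.2, 195.5, 17.8]
ee_rot: [[-0.517, 0.856, 0.001], [0.856, 0.517, 0.0], [-0.0, 0.001, -1.0]]
ft_force: [-0.4, -1.0, 3.8]
grip_width: 0.501
finger_force: 22.3
```

>>> play_rows([
  [0,0,0,0,0.35],
  [0,0,0,0,0.35],
  [0,0,0,0,0.35],
  [0,0,0,0,0.35],
])

```text
clock: 11.8
tcp_pos: [429.3, 195.5, 17.8]
ee_rot: [[-0.517, 0.856, 0.001], [0.856, 0.517, 0.0], [-0.0, 0.002, -1.0]]
ft_force: [-1.2, -0.3, 6.8]
grip_width: 0.503
finger_force: 22.1
```

Run:
```python
from h import *
plan([449.5,18.5,80])
```

```text
t 11.8 yaw 31.1 tcp [429.3 195.5  17.8] turn 0 shift now-axes [-0.162  -0.074  -0.0623] after turn [-0.1619 -0.0741 -0.0622] F [-1.2 -0.3  6.8] grip 0.503 22.10281155082953
```

>>> play_rows([
  [0,0,-0.005,0,0.35],
  [0,0,-0.015,0,0.35],
  [0,0,-0.02,0,0.35],
  [0,0,-0.02,0,0.35],
  [-0.018,-0.008,0,0,0.35],
  [-0.03,-0.014,0,0,0.35],
  [-0.03,-0.014,0,0,0.35],
  [-0.03,-0.014,0,0,0.35],
  [-0.03,-0.014,0,0,0.35],
  [-0.018,-0.008,0,0,0.35],
  [-0.006,-0.002,0,0,0.35],
  [0,0,0,0,0.35],
])

```text
clock: 13.0
tcp_pos: [449.3, 18.0, 77.2]
ee_rot: [[-0.516, 0.857, 0.0], [0.857, 0.516, 0.0], [-0.0, 0.0, -1.0]]
ft_force: [-0.4, 0.9, -0.8]
grip_width: 0.502
finger_force: 23.8
```

Run:
```python
from h import *
from rig import imaging
plan([449.5,18.5,22])
P=[imaging.snapshot(n) for n in("wrist","side","top")]
f=lambda im,x,y,r:cv2.resize(im[y-r:y+r,x-r:x+r],(390,390),interpolation=cv2.INTER_CUBIC)
cv2.imwrite("pics/p5.png",np.hstack([cv2.resize(P[0]["pixels"],(390,390)),f(P[1]["pixels"],222,200,45)]))
```

```text
t 13.0 yaw 31.0 tcp [449.3  18.   77.2] turn 0 shift now-axes [0.0003 0.0004 0.0552] after turn [0.0003 0.0004 0.0552] F [-0.4  0.9 -0.8] grip 0.502 23.779394736634593
```

View pics/p5.png

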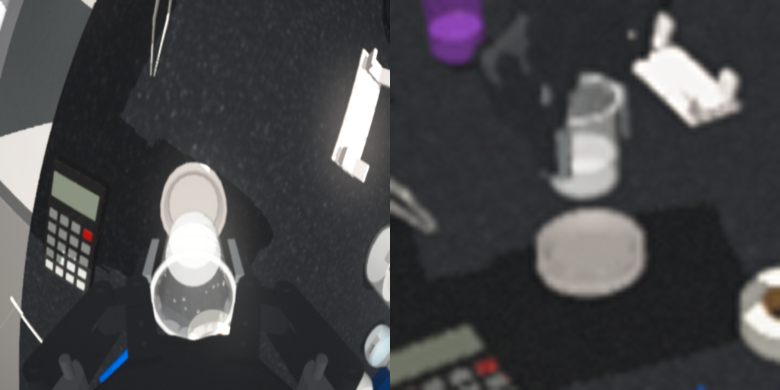

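The small beaker hangs centred over the medium holder. In the wrist half both are at column 194, and in the side half they are at columns 588 and 591.

>>> play_rows([
  [0,0,0.01,0,0.35],
  [0,0,0.02,0,0.35],
  [0,0,0.012,0,0.35],
  [0,0,0.006,0,0.35],
  [0,0,0.003,0,0.35],
  [0,0,0.0015,0,0.35],
  [0,0,0.001,0,0.35],
  [0,0,0,0,0.35],
  [0,0,0,0,0.35],
])

```text
clock: 14.05
tcp_pos: [449.3, 18.3, 23.7]
ee_rot: [[-0.517, 0.856, 0.001], [0.856, 0.517, -0.0], [-0.0, 0.0, -1.0]]
ft_force: [0.6, 0.4, -0.1]
grip_width: 0.499
finger_force: 23.8
```

>>> play_rows([
  [0,0,0.0005,0,0.35],
  [0,0,0.0005,0,0.35],
  [0,0,0,0,0.35],
])

```text
clock: 14.35
tcp_pos: [449.1, 18.3, 22.4]
ee_rot: [[-0.517, 0.856, 0.0], [0.856, 0.517, -0.0], [-0.0, 0.0, -1.0]]
ft_force: [-0.7, 0.0, -0.3]
grip_width: 0.503
finger_force: 23.8
```

>>> play_rows([
  [0,0,0.0005,0,0.35],
  [0,0,0,0,0.35],
])

```text
clock: 14.55
tcp_pos: [449.1, 18.3, 21.9]
ee_rot: [[-0.517, 0.856, 0.0], [0.856, 0.517, -0.0], [-0.0, 0.0, -1.0]]
ft_force: [0.9, -0.7, 0.7]
grip_width: 0.498
finger_force: 23.7
```

>>> play_rows([
  [0,0,0.0005,0,0.35],
  [0,0,0,0,0.35],
])

```text
clock: 14.75
tcp_pos: [449.3, 18.3, 21.8]
ee_rot: [[-0.517, 0.856, 0.0], [0.856, 0.517, -0.0], [-0.0, 0.0, -1.0]]
ft_force: [-1.4, -0.2, 7.7]
grip_width: 0.499
finger_force: 22.5
```

>>> play_rows([
  [0,0,0,0,0.54],
  [0,0,0,0,0.6],
  [0,0,0,0,0.8],
  [0,0,0,0,1],
  [0,0,0,0,1],
  [0,0,0,0,1],
  [0,0,-0.005,0,1],
  [0,0,-0.02,0,1],
  [0,0,-0.04,0,1],
  [0,0,-0.04,0,1],
  [0,0,-0.04,0,1],
  [0,0,0,0,1],
])

```text
clock: 15.95
tcp_pos: [451.3, 18.3, 171.2]
ee_rot: [[-0.517, 0.856, 0.008], [0.856, 0.517, -0.001], [-0.005, 0.007, -1.0]]
ft_force: [0.0, 0.8, -0.7]
grip_width: 0.995
finger_force: 0.0
```

Run:
```python
from h import *
from rig import imaging
plan([599,-343.5,180],31)
```

```text
t 15.95 yaw 31.1 tcp [451.3  18.3 171.2] turn 0.1 shift now-axes [-0.3861 -0.0604 -0.0073] after turn [-0.3861 -0.0597 -0.0088] F [ 0.   0.8 -0.7] grip 0.995 0.0
```

>>> play_rows([
  [-0.018,-0.003,-0.01,0,1],
  [-0.04,-0.006,0,0,1],
  [-0.04,-0.006,0,0,1],
  [-0.04,-0.006,0,0,1],
  [-0.04,-0.006,0,0,1],
  [-0.04,-0.006,0,0,1],
  [-0.04,-0.006,0,0,1],
  [-0.04,-0.006,0,0,1],
  [-0.04,-0.006,0,0,1],
  [-0.036,-0.006,0,0,1],
  [-0.012,-0.003,0,0,1],
  [0,0,0,0,1],
])

```text
clock: 17.15
tcp_pos: [596.7, -344.1, 175.4]
ee_rot: [[-0.515, 0.857, -0.001], [0.857, 0.515, 0.001], [0.001, -0.001, -1.0]]
ft_force: [-0.8, 0.8, 0.7]
grip_width: 0.998
finger_force: 0.0
```

>>> play_rows([
  [0,0,0,0,1],
  [0,0,0,0,1],
])

```text
clock: 17.35
tcp_pos: [596.9, -341.8, 176.5]
ee_rot: [[-0.518, 0.856, -0.0], [0.856, 0.518, 0.0], [0.001, -0.0, -1.0]]
ft_force: [0.3, -0.3, -0.5]
grip_width: 1.0
finger_force: 0.0
```

Run:
```python
from h import *
from rig import imaging
plan([599,-343.5,26])
w=imaging.snapshot("wrist");s=imaging.snapshot("side")
f=lambda im,x,y,r:cv2.resize(im[y-r:y+r,x-r:x+r],(260,260),interpolation=cv2.INTER_CUBIC)
a=cv2.resize(w["pixels"],(520,390));b=np.vstack([f(s["pixels"],222,210,45),np.zeros((130,260,3),np.uint8)])
cv2.imwrite("pics/w6.png",np.hstack([a,b]))
import pickle;pickle.dump(w,open("w6.pkl","wb"))
```

```text
t 17.35 yaw 31.2 tcp [ 596.9 -341.8  176.5] turn 0 shift now-axes [-0.0027  0.0009  0.1505] after turn [-0.0026  0.0009  0.1505] F [ 0.3 -0.3 -0.5] grip 1.0 0.0
```

View pics/w6.png

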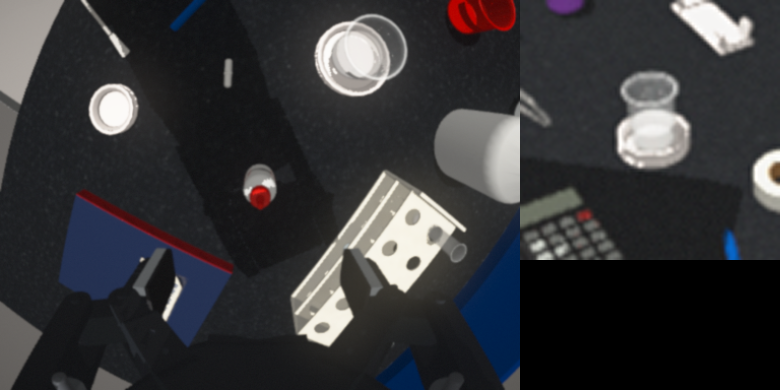

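Run:
```python
from h import *
import pickle
w=pickle.load(open("w6.pkl","rb"));k=512/520
d=pickle.load(open("d0.pkl","rb"));T,S=d["top"],d["side"]
print("cap",cast(w,260*k,199*k,85,True).round(1),"base",cast(w,260*k,170*k,5,True).round(1))
for p,z in(((298,300),0),((298,300),60),((385,172),0),((385,172),60)): print("rack w",z,cast(w,p[0]*k,p[1]*k,z,True).round(1))
for p in((518,190),(628,192)):print("rack top",cast(T,p[0]*.64,p[1]*.64,0).round(1))
print("rack corner",*tri(T,np.array((527,137))*.64,S,np.array((596,358))*.64), *tri(T,np.array((643,139))*.64,S,np.array((752,443))*.64))
for p in((516,165),(640,185)):print(cast(T,p[0]*.64,p[1]*.64,60).round(1))
print("tube tip",*tri(T,np.array((612,139))*.64,S,np.array((713,390))*.64))
g=w["pixels"].astype(int)
h,_=blobs(g.min(2)>120,np.array((113,110))*k,12);q=np.array([cast(w,*x[0],15,True)[:2] for x in h],np.float32);print("smallholder",cv2.fitEllipse(q))
```

```text
cap [ 598.7 -340.2   85. ] base [ 596.4 -335.1    5. ]
rack w 0 [ 730.1 -458.4    0. ]
rack w 60 [ 697.3 -423.6   60. ]
rack w 0 [ 720.5 -262.2    0. ]
rack w 60 [ 689.4 -264.4   60. ]
rack top [ 717.7 -266.1    0. ]
rack top [ 716.3 -466.2    0. ]
rack corner [ 768.18186265 -254.40326969   67.41198584] 39.18587851559081 [ 784.06549377 -459.82364839   91.64189033] 1.2769756036194562
[ 746.6 -251.2   60. ]
[ 713.7 -465.7   60. ]
tube tip [ 774.39354321 -397.95555513  123.50140978] 1.3903026718711247
smallholder ((423.2676696777344, -355.107666015625), (55.753108978271484, 61.154903411865234), 129.42173767089844)
```

The small beaker stands upright in the medium holder. In the wrist half the dropper cap is at (260,199) and the small holder at (113,110). The rack front is about 118 mm behind the dropper, so it is clear.

>>> play_rows([
  [-0.002,0.001,0.01,0,1],
  [0,0,0.03,0,1],
  [0,0,0.03,0,1],
  [0,0,0.03,0,1],
  [0,0,0.025,0,1],
  [0,0,0.015,0,1],
  [0,0,0.01,0,1],
  [0,0,0,0,0.7],
  [0,0,0,0,0.55],
  [0,0,0,0,0.42],
  [0,0,0,0,0.32],
  [0,0,0,0,0.22],
])

```text
clock: 18.65
tcp_pos: [599.6, -344.7, 27.5]
ee_rot: [[-0.517, 0.856, 0.002], [0.856, 0.517, -0.001], [-0.002, 0.001, -1.0]]
ft_force: [0.6, 0.1, 5.1]
grip_width: 0.348
finger_force: 26.3
```

>>> play_rows([
  [0,0,0,0,0.22],
  [0,0,0,0,0.22],
  [0,0,0,0,0.22],
  [0,0,0,0,0.22],
  [0,0,0,0,0.22],
])

```text
clock: 19.15
tcp_pos: [599.6, -344.7, 27.5]
ee_rot: [[-0.517, 0.856, 0.002], [0.856, 0.517, -0.001], [-0.002, 0.001, -1.0]]
ft_force: [-0.4, -0.0, 5.8]
grip_width: 0.35
finger_force: 26.4
```

Run:
```python
from h import *
plan([421,-357,80])
```

```text
t 19.15 yaw 31.1 tcp [ 599.6 -344.7   27.5] turn 0 shift now-axes [ 0.0817 -0.1593 -0.0527] after turn [ 0.0818 -0.1593 -0.0525] F [-0.4 -0.   5.8] grip 0.35 26.368620258452893
```

>>> play_rows([
  [0,0,-0.005,0,0.22],
  [0,0,-0.015,0,0.22],
  [0,0,-0.02,0,0.22],
  [0,0,-0.02,0,0.22],
  [0.01,-0.019,0,0,0.22],
  [0.015,-0.03,0,0,0.22],
  [0.015,-0.03,0,0,0.22],
  [0.015,-0.03,0,0,0.22],
  [0.015,-0.03,0,0,0.22],
  [0.009,-0.015,0,0,0.22],
  [0.003,-0.005,0,0,0.22],
  [0,0,0,0,0.22],
])

```text
clock: 20.35
tcp_pos: [420.6, -356.6, 87.2]
ee_rot: [[-0.516, 0.857, 0.001], [0.857, 0.516, -0.001], [-0.001, 0.0, -1.0]]
ft_force: [-0.4, 0.5, 0.1]
grip_width: 0.352
finger_force: 26.0
```

>>> play_rows([
  [0,0,0,0,0.22],
])

```text
clock: 20.45
tcp_pos: [421.5, -356.5, 86.9]
ee_rot: [[-0.517, 0.856, 0.001], [0.856, 0.517, -0.001], [-0.001, 0.0, -1.0]]
ft_force: [0.1, -0.2, -0.5]
grip_width: 0.348
finger_force: 26.0
```

Run:
```python
from h import *
from rig import imaging
plan([420.5,-357,31.5])
P=[imaging.snapshot(n) for n in("wrist","side")]
f=lambda im,x,y,r:cv2.resize(im[y-r:y+r,x-r:x+r],(390,390),interpolation=cv2.INTER_CUBIC)
cv2.imwrite("pics/p7.png",np.hstack([cv2.resize(P[0]["pixels"],(390,390)),f(P[1]["pixels"],275,310,60)]))
```

```text
t 20.45 yaw 31.1 tcp [ 421.5 -356.5   86.9] turn 0 shift now-axes [ 0.0002 -0.0011  0.0554] after turn [ 0.0001 -0.0011  0.0554] F [ 0.1 -0.2 -0.5] grip 0.348 25.955178649133472
```

View pics/p7.png

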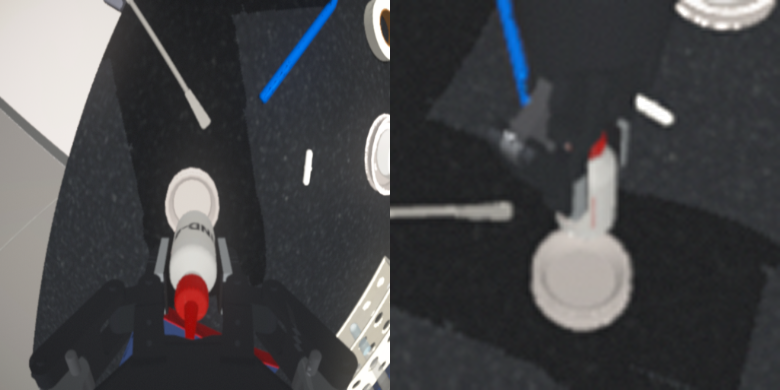

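The dropper hangs upright and nearly centred over the small holder. In the wrist half the bottle is at column 193 and the holder at 191.

>>> play_rows([
  [0,-0.001,0.01,0,0.22],
  [0,0,0.02,0,0.22],
  [0,0,0.012,0,0.22],
  [0,0,0.006,0,0.22],
  [0,0,0.003,0,0.22],
  [0,0,0.0015,0,0.22],
  [0,0,0.001,0,0.22],
  [0,0,0,0,0.22],
  [0,0,0,0,0.22],
])

```text
clock: 21.45
tcp_pos: [419.8, -356.9, 33.2]
ee_rot: [[-0.517, 0.856, 0.0], [0.856, 0.517, -0.0], [-0.001, 0.0, -1.0]]
ft_force: [-1.3, 0.3, 0.6]
grip_width: 0.35
finger_force: 26.0
```

>>> play_rows([
  [0,0,0.0005,0,0.22],
  [0,0,0.0005,0,0.22],
  [0,0,0,0,0.22],
])

```text
clock: 21.75
tcp_pos: [419.6, -356.8, 31.9]
ee_rot: [[-0.517, 0.856, 0.0], [0.856, 0.517, 0.0], [-0.0, 0.0, -1.0]]
ft_force: [0.1, -0.0, -1.3]
grip_width: 0.348
finger_force: 26.0
```

>>> play_rows([
  [0,0,0.0005,0,0.22],
  [0,0,0,0,0.22],
])

```text
clock: 21.95
tcp_pos: [419.7, -356.9, 31.6]
ee_rot: [[-0.517, 0.856, 0.0], [0.856, 0.517, -0.0], [-0.0, 0.0, -1.0]]
ft_force: [-0.8, 1.1, 1.8]
grip_width: 0.351
finger_force: 26.1
```

>>> play_rows([
  [0,0,0.0005,0,0.22],
  [0,0,0,0,0.22],
])

```text
clock: 22.15
tcp_pos: [419.9, -357.1, 31.5]
ee_rot: [[-0.517, 0.856, 0.001], [0.856, 0.517, -0.001], [-0.001, 0.0, -1.0]]
ft_force: [-1.6, 0.3, 8.0]
grip_width: 0.352
finger_force: 26.3
```

Contact; release and rise.

>>> play_rows([
  [0,0,0,0,0.39],
  [0,0,0,0,0.45],
  [0,0,0,0,0.6],
  [0,0,0,0,0.8],
  [0,0,0,0,0.8],
  [0,0,-0.005,0,0.8],
  [0,0,-0.02,0,0.8],
  [0,0,-0.04,0,0.8],
  [0,0,-0.04,0,0.8],
  [0,0,-0.03,0,0.5],
  [0,0,0,0,0.5],
  [0,0,0,0,0.5],
])

```text
clock: 23.35
tcp_pos: [419.7, -356.8, 166.3]
ee_rot: [[-0.517, 0.856, 0.001], [0.856, 0.517, -0.001], [-0.001, 0.0, -1.0]]
ft_force: [-0.2, -0.7, -1.0]
grip_width: 0.497
finger_force: 0.0
```

Run:
```python
from h import *
plan([452,-184,120],-12)
```

```text
t 23.35 yaw 31.1 tcp [ 419.7 -356.8  166.3] turn 43.1 shift now-axes [0.1313 0.1169 0.0462] after turn [ 0.1757 -0.0043  0.0463] F [-0.2 -0.7 -1. ] grip 0.497 0.0
```

>>> play_rows([
  [0.013,0.012,0,0,0.5],
  [0.03,0.027,0,0,0.5],
  [0.03,0.027,0,0,0.5],
  [0.03,0.027,0,0,0.5],
  [0.02,0.017,0.01,0,0.5],
  [0.008,0.007,0.01,4,0.5],
  [0,0,0.01,8,0.5],
  [0,0,0.01,8,0.5],
  [0,0,0,8,0.5],
  [0,0,0,8,0.5],
  [0,0,0,7,0.5],
  [0,0,0,0,0.5],
])

```text
clock: 24.55
tcp_pos: [451.4, -183.1, 124.8]
ee_rot: [[0.208, 0.978, -0.002], [0.978, -0.208, 0.001], [0.001, -0.002, -1.0]]
ft_force: [0.4, 1.4, -1.0]
grip_width: 0.502
finger_force: 0.0
```

>>> play_rows([
  [0,0,0,0,0.5],
  [0,0,0,0,0.5],
])

```text
clock: 24.75
tcp_pos: [451.9, -183.8, 125.5]
ee_rot: [[0.203, 0.979, -0.001], [0.979, -0.203, 0.0], [0.0, -0.001, -1.0]]
ft_force: [0.2, -0.2, -0.6]
grip_width: 0.501
finger_force: 0.0
```

Run:
```python
from h import *
from rig import imaging
w=imaging.snapshot("wrist");s=imaging.snapshot("side")
g=w["pixels"].astype(int);m=(g[...,0]>90)&(g[...,0]>g[...,2]+50);m[:90]=0;m[260:]=0
n,l,st,ce=cv2.connectedComponentsWithStats(m.astype(np.uint8));i=1+np.argmax(st[1:,4]);print(st[i],ce[i])
ys,xs=np.where(l==i);r=cv2.minAreaRect(np.array([cast(w,x,y,5.5,True)[:2] for x,y in zip(xs,ys)],np.float32));print("pen",r)
plan([452,-184,2],-12);plan([r[0][0],r[0][1],2])
f=lambda im,x,y,q:cv2.resize(im[y-q:y+q,x-q:x+q],(260,260),interpolation=cv2.INTER_CUBIC)
cv2.imwrite("pics/w8.png",np.hstack([cv2.resize(w["pixels"],(520,390)),np.vstack([f(s["pixels"],275,310,50),np.zeros((130,260,3),np.uint8)])]))
```

```text
[ 249  108   12  145 1364] [254.37243402 179.39956012]
pen ((452.9613037109375, -182.7296600341797), (139.8177490234375, 9.644234657287598), 78.47917175292969)
t 24.85 yaw -11.8 tcp [ 452.1 -184.   125.7] turn 0.2 shift now-axes [-0.     -0.      0.1237] after turn [ 0.000e+00 -1.000e-04  1.237e-01] F [ 0.  -0.2  0. ] grip 0.501 0.0
t 24.85 yaw -11.8 tcp [ 452.1 -184.   125.7] turn 0 shift now-axes [0.0014 0.0007 0.1237] after turn [0.0014 0.0006 0.1237] F [ 0.  -0.2  0. ] grip 0.501 0.0
```

View pics/w8.png

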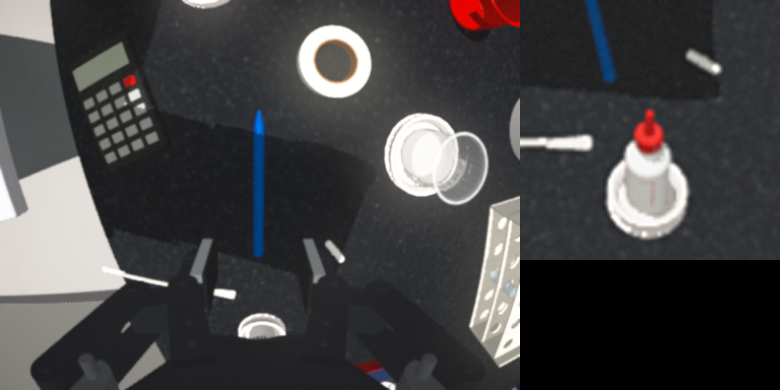

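The dropper stands upright in the small holder. The pen lies centred between the fingers at column 258, rows 110–255.

>>> play_rows([
  [0,0,0.01,0,0.5],
  [0,0,0.025,0,0.5],
  [0,0,0.03,0,0.5],
  [0,0,0.025,0,0.5],
  [0,0,0.015,0,0.4],
  [0,0,0.01,0,0.4],
  [0,0,0.0055,0,0.4],
  [0,0,0.002,0,0.4],
  [0,0,0,0,0.3],
  [0,0,0,0,0.2],
  [0,0,0,0,0.1],
  [0,0,0,0,0.05],
])

```text
clock: 26.05
tcp_pos: [452.5, -184.4, 4.0]
ee_rot: [[0.206, 0.979, 0.001], [0.979, -0.206, -0.001], [-0.0, 0.001, -1.0]]
ft_force: [-0.9, 0.8, 7.1]
grip_width: 0.098
finger_force: 25.5
```

>>> play_rows([
  [0,0,0,0,0],
  [0,0,0,0,0],
  [0,0,0,0,0],
  [0,0,0,0,0],
  [0,0,0,0,0],
])

```text
clock: 26.55
tcp_pos: [452.5, -184.4, 4.0]
ee_rot: [[0.206, 0.979, 0.001], [0.979, -0.206, -0.0], [-0.0, 0.001, -1.0]]
ft_force: [-0.8, 0.1, 7.0]
grip_width: 0.1
finger_force: 25.5
```

>>> play_rows([
  [0,0,-0.005,0,0],
  [0,0,-0.015,0,0],
  [0,0,-0.03,0,0],
  [0,0,-0.03,0,0],
  [0,0,-0.025,0,0],
  [0,0,-0.005,0,0],
  [0,0,0,0,0],
])

```text
clock: 27.25
tcp_pos: [452.4, -184.3, 113.9]
ee_rot: [[0.206, 0.979, 0.001], [0.979, -0.206, -0.001], [-0.0, 0.001, -1.0]]
ft_force: [-0.2, 0.0, -1.0]
grip_width: 0.101
finger_force: 24.8
```

Run:
```python
from h import *
plan([571,188.5,110]);plan([571,188.5,110],8.3)
```

```text
t 27.25 yaw -11.9 tcp [ 452.4 -184.3  113.9] turn 0 shift now-axes [0.3893 0.0393 0.0038] after turn [0.3893 0.0393 0.0039] F [-0.2  0.  -1. ] grip 0.101 24.794638752937317
t 27.25 yaw -11.9 tcp [ 452.4 -184.3  113.9] turn -20.2 shift now-axes [0.3893 0.0393 0.0038] after turn [0.3518 0.1712 0.0039] F [-0.2  0.  -1. ] grip 0.101 24.794638752937317
```

>>> play_rows([
  [0.015,0.0015,0,0,0],
  [0.03,0.003,0,0,0],
  [0.04,0.004,0,0,0],
  [0.04,0.004,0,0,0],
  [0.04,0.004,0,0,0],
  [0.04,0.004,0,0,0],
  [0.04,0.004,0,0,0],
  [0.04,0.004,0,0,0],
  [0.04,0.004,0,0,0],
  [0.035,0.0035,0,0,0],
  [0.02,0.002,0,0,0],
  [0.0093,0.0013,0,0,0],
])

```text
clock: 28.45
tcp_pos: [570.4, 190.1, 111.6]
ee_rot: [[0.204, 0.979, -0.002], [0.979, -0.204, -0.0], [-0.001, -0.002, -1.0]]
ft_force: [0.4, -0.8, -0.0]
grip_width: 0.102
finger_force: 24.8
```

>>> play_rows([
  [0,0,0,-5,0],
  [0,0,0,-7,0],
  [0,0,0,-6,0],
  [0,0,0,-2.2,0],
  [0,0,0,0,0],
  [0,0,0,0,0],
])

```text
clock: 29.05
tcp_pos: [570.6, 188.1, 112.7]
ee_rot: [[-0.143, 0.99, -0.001], [0.99, 0.143, -0.0], [-0.0, -0.001, -1.0]]
ft_force: [0.6, 1.0, -0.1]
grip_width: 0.099
finger_force: 24.8
```

Run:
```python
from h import *
from rig import imaging,manip
plan([571,188.5,14],8.3)
P={n:imaging.snapshot(n) for n in("wrist","side","top")}
import pickle;pickle.dump(P,open("p9.pkl","wb"))
w=P["wrist"];g=w["pixels"].astype(int)
z=manip.sense()["tcp_pos"][2]-4+5.5
cv2.imwrite("pics/p9.png",np.hstack([cv2.resize(w["pixels"],(520,390)),np.vstack([cv2.resize(P["side"]["pixels"][110:220,180:290],(260,260),interpolation=cv2.INTER_CUBIC),np.zeros((130,260,3),np.uint8)])]))
m=(g[...,0]>80)&(g[...,0]>g[...,2]+40)
n,l,st,ce=cv2.connectedComponentsWithStats(m.astype(np.uint8))
for i in range(1,n):
    if st[i,4]>60:
        ys,xs=np.where(l==i);print(st[i],cv2.minAreaRect(np.array([cast(w,x,y,z,True)[:2] for x,y in zip(xs,ys)],np.float32)))
```

```text
t 29.05 yaw 8.2 tcp [570.6 188.1 112.7] turn -0.1 shift now-axes [0.0004 0.0006 0.0987] after turn [0.0004 0.0005 0.0987] F [ 0.6  1.  -0.1] grip 0.099 24.79691058397293
[77 18 37 14 67] ((473.98974609375, 299.1240234375), (5.306986331939697, 23.254186630249023), 80.8177719116211)
[405  19  19  43 343] ((634.2699584960938, 312.6878967285156), (25.02433204650879, 5.914463996887207), 81.24034118652344)
[ 64  34  54  49 752] ((475.3236999511719, 278.0379333496094), (34.04660415649414, 18.264251708984375), 26.467388153076172)
[106  38  26  39 460] ((491.80810546875, 279.9965515136719), (20.2318058013916, 10.398382186889648), 76.38922119140625)
[389  94  15  43 377] ((632.07080078125, 272.279296875), (20.852069854736328, 7.103824138641357), 87.61145782470703)
[ 244  115   19  219 3447] ((569.5183715820312, 193.50350952148438), (8.895347595214844, 132.29129028320312), 8.2047119140625)
[ 467  309   45   75 1153] ((830.9140014648438, 78.47872924804688), (59.554630279541016, 128.65354919433594), 42.9360466003418)
```

View pics/p9.png

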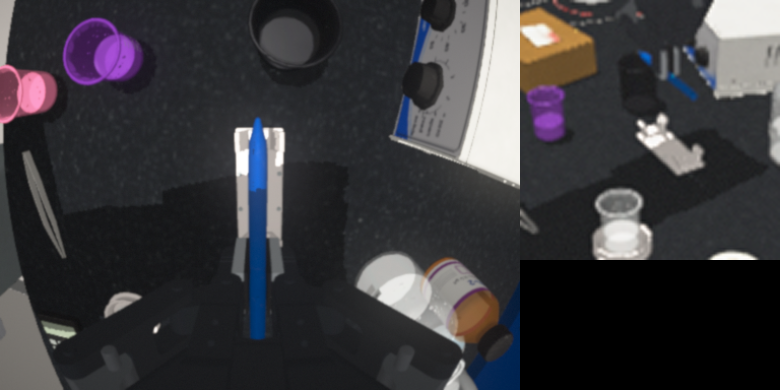

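The pen is held along the rest, at wrist column 258 against rest columns 235–284, and centred. I'll lower it.

>>> play_rows([
  [0,0.0005,0.01,0,0],
  [0,0,0.025,0,0],
  [0,0,0.025,0,0],
  [0,0,0.017,0,0],
  [0,0,0.01,0,0],
  [0,0,0.005,0,0],
  [0,0,0.003,0,0],
  [0,0,0.001,0,0],
  [0,0,0,0,0],
  [0,0,0,0,0],
])

```text
clock: 30.2
tcp_pos: [571.7, 188.8, 18.0]
ee_rot: [[-0.144, 0.99, 0.001], [0.99, 0.144, 0.0], [0.0, 0.001, -1.0]]
ft_force: [0.3, 0.5, -1.0]
grip_width: 0.095
finger_force: 24.8
```

>>> play_rows([
  [0,0,0.0005,0,0],
  [0,0,0.0005,0,0],
  [0,0,0,0,0],
])

```text
clock: 30.5
tcp_pos: [571.4, 188.7, 16.4]
ee_rot: [[-0.144, 0.99, 0.0], [0.99, 0.144, 0.0], [-0.0, 0.0, -1.0]]
ft_force: [-0.3, -0.8, -0.2]
grip_width: 0.099
finger_force: 24.8
```

>>> play_rows([
  [-0.0005,0,0.0007,0,0],
  [0,0,0.0007,0,0],
  [0,0,0,0,0],
])

```text
clock: 30.8
tcp_pos: [571.4, 188.2, 14.9]
ee_rot: [[-0.144, 0.99, -0.0], [0.99, 0.144, -0.0], [-0.0, -0.0, -1.0]]
ft_force: [0.6, -0.3, -0.5]
grip_width: 0.095
finger_force: 24.8
```

>>> play_rows([
  [0,0,0.0005,0,0],
  [0,0,0.0003,0,0],
  [0,0,0,0,0],
])

```text
clock: 31.1
tcp_pos: [571.4, 188.2, 14.2]
ee_rot: [[-0.144, 0.99, -0.0], [0.99, 0.144, -0.0], [-0.0, -0.0, -1.0]]
ft_force: [-0.1, -0.4, 0.0]
grip_width: 0.096
finger_force: 24.8
```

>>> play_rows([
  [0,0,0.0004,0,0],
  [0,0,0.0003,0,0],
  [0,0,0,0,0],
])

```text
clock: 31.4
tcp_pos: [571.5, 188.2, 14.1]
ee_rot: [[-0.144, 0.99, 0.0], [0.99, 0.144, -0.0], [-0.0, 0.0, -1.0]]
ft_force: [-2.4, -1.7, 7.8]
grip_width: 0.097
finger_force: 25.6
```

>>> play_rows([
  [0,0,0,0,0.13],
  [0,0,0,0,0.2],
  [0,0,0,0,0.35],
  [0,0,0,0,0.35],
  [0,0,0,0,0.35],
  [0,0,-0.005,0,0.35],
  [0,0,-0.02,0,0.35],
  [0,0,-0.04,0,0.35],
  [0,0,-0.04,0,0.35],
  [-0.01,0,-0.04,0,0.35],
  [-0.02,0,-0.01,0,0.35],
  [0,0,0,0,0.35],
])

```text
clock: 32.6
tcp_pos: [576.9, 157.3, 171.1]
ee_rot: [[-0.143, 0.99, 0.004], [0.99, 0.143, 0.0], [-0.0, 0.004, -1.0]]
ft_force: [-0.3, 0.7, -0.0]
grip_width: 0.351
finger_force: 0.0
```

>>> play_rows([
  [-0.015,0,0,0,0.35],
  [0,0,0,0,0.35],
  [0,0,0,0,0.35],
])

```text
clock: 32.9
tcp_pos: [577.5, 143.5, 167.6]
ee_rot: [[-0.144, 0.99, -0.002], [0.99, 0.144, -0.0], [0.0, -0.002, -1.0]]
ft_force: [0.1, -1.5, -0.5]
grip_width: 0.348
finger_force: 0.0
```

Run:
```python
from h import *
from rig import imaging
plan([571,188.5,150])
w=imaging.snapshot("wrist");s=imaging.snapshot("side")
import pickle;pickle.dump(w,open("w10.pkl","wb"))
g=w["pixels"].astype(int);m=(g[...,0]>80)&(g[...,0]>g[...,2]+50)
n,l,st,ce=cv2.connectedComponentsWithStats(m.astype(np.uint8))
for i in range(1,n):
    if st[i,4]>300:
        ys,xs=np.where(l==i);print(st[i],cv2.minAreaRect(np.array([cast(w,x,y,15.5,True)[:2] for x,y in zip(xs,ys)],np.float32)))
x,y=255,150
cv2.imwrite("pics/w10.png",np.hstack([cv2.resize(w["pixels"],(533,400)),cv2.resize(s["pixels"][130:200,205:275],(266,400-134),interpolation=cv2.INTER_CUBIC) if 0 else cv2.copyMakeBorder(cv2.resize(s["pixels"][130:200,205:275],(266,266),interpolation=cv2.INTER_CUBIC),0,134,0,0,cv2.BORDER_CONSTANT)]))
```

```text
t 32.9 yaw 8.3 tcp [577.5 143.5 167.6] turn 0 shift now-axes [0.0454 0.     0.0176] after turn [0.0454 0.     0.0176] F [ 0.1 -1.5 -0.5] grip 0.348 0.0
[ 250   62    9  137 1012] ((571.2858276367188, 189.84036254882812), (8.301241874694824, 138.1294708251953), 8.15002155303955)
```

View pics/w10.png

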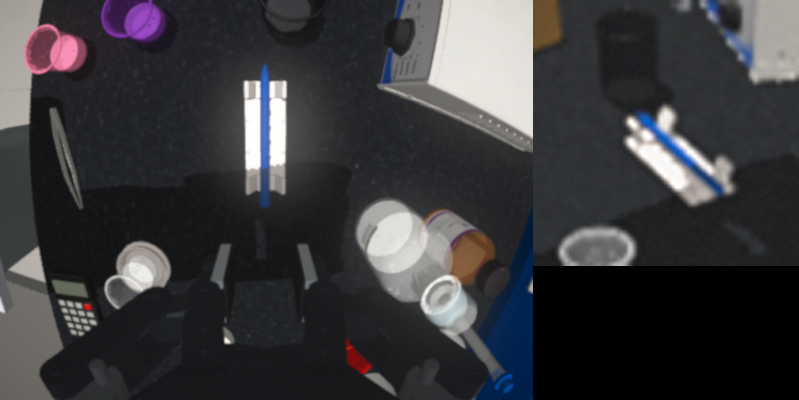

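The pen lies in both saddles. It overhangs about 14 px at the far end (rows 66–80) and 13 px at the near end (rows 194–207), so it is centred. One last overall view follows.

Run:
```python
from rig import imaging
import cv2
cv2.imwrite("pics/end.png",cv2.resize(imaging.snapshot("side")["pixels"],(800,600),interpolation=cv2.INTER_CUBIC))
```

```text
(no output)
```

View pics/end.png

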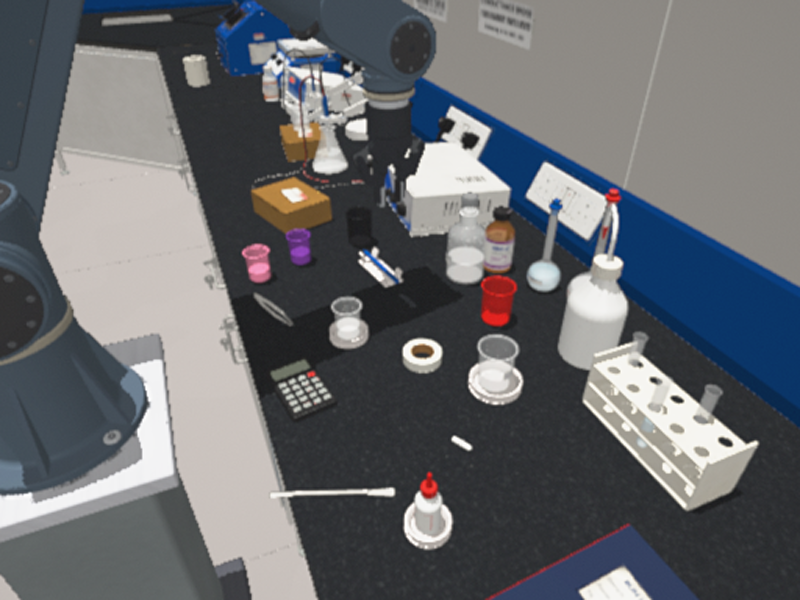

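All placed: big beaker (497,365), small beaker (348,318), dropper (428,510) and pen on the rest (380,267). The tape is unmoved at (422,354).

```bash
python3 -c "
from rig import manip
print(manip.sign_off())"
```

```text
the job is handed in; nothing more can be done
None
```

I handed the job in at about 33 s of the allowed 112 s: in the last pictures both beakers and the dropper bottle stand upright in their own holders, the pen lies centred in its rest, and the tape roll is where it was.

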